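# Press a canister's lid home with a fold-out crank

### The job

The small canister stands in the lid press with its stiff lid not quite home. Unfold the crank handle until it stands fully upright, then use it to wind the press down clockwise until the lid is pushed fully home and the pad has taken up its slack and clamps it firmly; stop as soon as the crank turns clearly stiff, do not force it further, and leave the handle standing up and the lid clamped. Leave the things around the press alone.

Things in the scene. Friction and masses are not known exactly. Their poses are not given: they have to be found in the camera images.
- press: Fixed lid press: wooden base 150 x 200 x 16 mm, two upright steel posts 164 mm apart along its y, and an aluminium bridge (34 x 200 mm) over them whose top is 206 mm above the base's underside (end nuts to 212 mm). Origin: centre of the base's underside, on the worktop; z up. It carries the crank (on top of the bridge) and the pad (under it).
- crank_center (a point): Point on the crank's vertical turning axis, on top of the hub, 224 mm above the worktop. Clockwise from above winds the pad down. It turns freely with 0.4 N m (6 to 7 N at the handle), stays where left, and gets much stiffer once the pad bears hard: 3 N m per rad or more. Clearly stiff is some 6 N more at the handle than when turning freely; 11 N more is too much.
- handle_hinge (a point): Axis of the folding joint at the outer end of the crank arm, 60 mm from the crank's turning axis, 228 mm above the worktop. The steel arm is 12 mm wide with its top 223 mm above the worktop; the fork at its end is 22 mm wide and 14 mm long, its top 233 mm above the worktop, with a pin 26 mm long through it.
- handle_tip (a point): Centre of the free end face of the folding handle, 62 mm from handle_hinge along the handle. The handle is a steel stem with a dark wooden sleeve, 17 mm thick from 14 to 52 mm off the hinge, tapering to 15 mm at the free end; the sleeve spins freely on the stem.
- fold (a joint): Folding joint of the handle in rad: 0 lies flat over the crank arm, pointing to the crank's axis; 1.57 stands straight up at the arm's end, against a stop. Stiff (0.06 N m), stays where it is left.
- pad: Round steel and rubber pressing pad, 56 mm across, that the crank lowers about 8 mm per rad (the crank has one turn in all, part of it may be used). Its friction sleeve has 0 to 6 mm of slack on the spindle, unlike each time: with the lid home it first slides up on the spindle at some 14 N, and only then bears hard and clamps. Origin: centre of its lower face.
- canister: Small square-shouldered canister with wooden lid, 87 x 87 mm, 110 mm high to the top of the lid's knob when the lid is home. Loose, stands between low rails on the press's base under the pad. Origin: centre of its underside.
- canister_lid (a joint): How far the canister's lid stands proud, m: 0 is fully home on its rim. It slides down stiffly, against about 8 N.
- salt: Bystander: glass salt shaker with grey top, 44 mm across, 90 mm high. Origin: centre of its foot.
- egg: Bystander: egg in a footed egg cup, 49 mm across, 81 mm high. Origin: centre of its foot.
- jar: Bystander: spice jar with red cap, 45 mm across, 106 mm high. Origin: centre of its foot.
Not all that is in view belongs to the job. What is shaped like the canister but pink or red is not meant.

How it is judged:
On the way, in this order (a step that is already met when the one before it is completed fails the run):
1. the crank handle is unfolded upright while the lid still stands proud (value of joint fold above 1.4 rad and value of joint canister_lid above 0.003 m), for 0.2 s.
2. the lid is home and clamped (value of joint canister_lid below 0.001 m and contact force between pad and canister above 30 N), for 0.2 s.
At the end, for the whole second after the job is handed in: The lid is within 1 mm of home, the pad still presses on it with more than 30 N, the canister stands upright in the press (within 3 degrees), and the crank's handle still stands up (fold joint above 1.3 rad) (all of step 2 and value of joint fold above 1.3 rad and angle between canister's own z axis and vertical below 0.05 rad); the robot touches nothing.
It fails at once if the canister is crushed: the pad presses with more than 85 N (contact force between pad and canister above 85 N).
It fails at once if the lid is pressed while the handle is still folded (contact force between pad and canister above 3 N and value of joint fold below 1 rad).
It fails at once if a bystander is moved more than 3 cm (distance of any of salt, egg, jar from where it was at the start of the episode above 0.03 m).
It also fails if it takes over 72 s, if anything falls off the work surface, if the arm or the gripper's body presses on something with over 40 N, if the wrist force passes 120 N, or if a joint passes its speed limit or range.

### The arm

A 6-joint arm with a two-finger parallel gripper is mounted at the origin on a cart in front of the work surface, level with it; the furniture and walls round the work are solid. World frame = base frame: x ahead of the robot, y to its left, z up, the work surface at z = 0. Lengths are in m, angles in rad, forces in N, time in s.
With the tool pointing down it reaches from about 0.275 to 0.825 m from the base axis. Payload 5.2 kg.
Tool frame: the origin (TCP) lies midway between the tips of the shut fingers; the grasp point (between the pads) lies 19 mm behind it (r.tcp_to_grasp is the distance from the TCP to the grasp point, in m); z points along the fingers, y is the line along which they close (so a half turn about z gives the same grasp; the last joint's range is limited). The gripper opens to 93 mm and grips with 3 to 60 N. Pads are 15 mm wide; open, the fingers measure 128 mm over their backs; the gripper's body (75 mm by 188 mm) begins 65 mm behind the grasp point.
Start: joints at [1.135, 0.259, 1.535, -0, 1.348, -0.203], TCP at [0.127, 0.535, 0.219] pointing down, gripper open.
Joint ranges: [-3.14, 3.14], [-0.91, 2.08], [0.19, 2.58], [-1.22, 4.36], [0.22, 2.71], [-3.12, 3.12]. Speed limits (rad/s): [2.57, 2.57, 3.14, 3.14, 3.14, 3.14].

### API

Orientations are given as a unit quaternion [x, y, z, w].
In Python, from plant import r, camera, look_for gives the robot as it stands.
- The arm moves only by the tool send_rows, never from a script. Its argument "targets" is a list of rows, each a list of 4 numbers: the shift along the tool's x, y, z in mm, then the turn about the tool's z in degrees. In form: [[tx, ty, tz, roll], ...]. A call has 1 to 5 rows; each row is the pose to reach, as a shift and turn from the pose commanded when the call began, along the tool's axes at that moment; what a row does not reach only later rows make up. A row lasts 1/8 s, in which the tool goes at most 62.5 mm and 10.7 degrees, less where a joint would pass 70% of its speed; a pose out of reach is approached as far as the arm can. A call with a gripper value outside its range is refused whole. "hand" is the opening in per cent of the stroke, from 0 (shut) to 100 (fully open), set as the call begins (left out, the last holds). The fingers move at their own pace and stop on an object; the grip force is fixed at half the most. Time passes only in rows, so rows that repeat a pose let the fingers close. It gives the time, the measured TCP pose, the force, the opening and the grip force at its end, in the units of the state.
- r.sense(): the state, without advancing time (a new reading comes with each control period).
- camera(name): name is "scene" or "top" or "wrist"; returns a dict with "pixels" (480x640x3 uint8, blue, green, red), "fx", "fy", "cx", "cy" (pixels), "k1" (the pictures are not rectified: a ray, as slopes to the right and down, at radius r is drawn at 1 + k1 r^2 times it, then the intrinsics apply), "view" (4x4, takes a point from world to camera coordinates). Camera axes: x right, y down, z forward; pixel columns grow to the right and rows downward; lengths in m; the calibration is good to about 2 mm. A picture is of the moment at which its call begins. There is no depth.
- r.close_job(): hands the job in; it is judged then, once.
Trained networks look in the newest picture that a camera, given by its name, has taken for a name from the list of things; names that differ only in an ending like _2 or _b are one class to them, and where a whole thing is asked for, a point or a joint stands for the part that bears it (a point fixed in the world has none). Each returns a list of dicts, best first, with "conf" (0 to 1); they miss things now and then, are a little off and sometimes report something else, mostly with a low value. They report only what shows in the picture. A call takes as long as a camera call. They do not tell look-alikes from the thing itself.
- look_for(camera, target): "at" ([x, y, z] in m, in world coordinates, good to about 4 mm: the middle of the surface that is visible of it).
The state is a dict: "time_s": time; "joint_pos": joint angles; "joint_vel": joint speeds; "joint_torque": joint torques, N m; "tcp_pos": TCP position; "eef_rot": TCP orientation; "ft_force": force on the tool from outside, world axes, zero at the start; "torque": the same for the moment, N m; "gripper_width": opening from 0.0 (shut) to 1.0 (fully open); "grip_force": force on a finger pad.
Only numpy, scipy, OpenCV 4.12 (cv2) and the standard library are available. Lean on these libraries where they do the work, as an engineer would, in place of code of your own. Each camera call takes 0.05 s, during which the arm holds its last target. There are 200 camera calls.

## Working session

There is one attempt and no reset: what is moved stays moved. The work goes in short steps, Python scripts to look and compute and a tool call to move; the robot and the scene stay as the last step left them, time stands still between calls to the robot, and variables do not carry over. Pictures are saved under pics/ and viewed, at most 10 in all, crops included, and the job is handed in when it is done.

Besides the shell and the picture viewer there is one more tool, called as name(argument=value, ...), one argument or row to a line, values as JSON. send_rows: Moves the arm, as the interface text tells. Its arguments: {"type":"object","properties":{"targets":{"type":"array","items":{"type":"array","items":{"type":"number"}}},"hand":{"type":"number"}},"required":["targets"]}

```bash
mkdir -p pics; cat > h.py <<'E'
import numpy as np, cv2
from plant import r, camera, look_for
def proj(c,p):
    q=c["view"]@np.append(p,1); s=q[:2]/q[2]; s=s*(1+c["k1"]*(s@s)); return s*[c["fx"],c["fy"]]+[c["cx"],c["cy"]]
def ray(c,u,v):
    d=(np.array([u,v])-[c["cx"],c["cy"]])/[c["fx"],c["fy"]]; s=d.copy()
    for _ in range(20): s=d/(1+c["k1"]*(s@s))
    V=np.array(c["view"]); R=V[:3,:3]; return -R.T@V[:3,3], R.T@np.append(s,1)
def atz(c,u,v,z):
    o,d=ray(c,u,v); return o+d*(z-o[2])/d[2]
E
python3 - <<'E'
from h import *
for n in ["scene","top"]:
    c=camera(n); cv2.imwrite(f"pics/{n}0.png",c["pixels"])
    for t in ["press","crank_center","handle_hinge","handle_tip","canister","pad","salt","egg","jar"]:
        print(n,t,[(np.round(d["at"],3).tolist(),round(d["conf"],2),proj(c,d["at"]).astype(int).tolist()) for d in look_for(n,t)[:2]])
s=r.sense(); print(s["time_s"],s["eef_rot"],s["ft_force"])
E
```

```text
scene press [([0.536, 0.078, 0.055], 0.86, [282, 274])]
scene crank_center [([0.533, 0.08, 0.057], 0.63, [282, 273])]
scene handle_hinge [([0.529, 0.078, 0.058], 0.3, [281, 271])]
scene handle_tip [([0.55, 0.09, 0.234], 0.53, [287, 215]), ([0.536, 0.102, 0.168], 0.44, [291, 234])]
scene canister [([0.439, 0.366, 0.079], 0.97, [383, 211]), ([0.588, 0.41, 0.084], 0.7, [428, 245])]
scene pad [([0.533, 0.105, 0.167], 0.72, [292, 233])]
scene salt [([0.503, 0.274, 0.051], 0.89, [358, 245])]
scene egg [([0.541, -0.1, 0.056], 0.88, [203, 296]), ([0.548, 0.088, 0.232], 0.19, [285, 215])]
scene jar [([0.674, 0.069, 0.08], 0.61, [298, 314])]
top press [([0.505, 0.111, 0.017], 0.71, [360, 262])]
top crank_center [([0.506, 0.112, 0.014], 0.84, [359, 262])]
top handle_hinge [([0.525, 0.093, 0.234], 0.76, [383, 242])]
top handle_tip []
top canister [([0.488, 0.116, 0.116], 0.92, [364, 265]), ([0.41, 0.378, 0.093], 0.92, [244, 302])]
top pad []
top salt [([0.482, 0.282, 0.086], 0.75, [288, 270])]
top egg [([0.542, -0.088, 0.049], 0.45, [446, 245])]
top jar [([0.652, 0.076, 0.107], 0.98, [380, 193])]
1.0 [1.16157911e-01 9.93230758e-01 3.60207216e-05 2.44821377e-05] [-0.10469183 -0.23874612 -1.05621129]
```

```bash
python3 - <<'E'
import cv2
a=cv2.imread("pics/scene0.png");b=cv2.imread("pics/top0.png")
cv2.imwrite("pics/c1.png",cv2.resize(a[180:340,180:340],(800,600)[:1]*1+(600,) if 0 else (600,600),interpolation=cv2.INTER_CUBIC))
cv2.imwrite("pics/c2.png",cv2.resize(b[180:330,290:440],(600,600),interpolation=cv2.INTER_CUBIC))
E
```

```text
(no output)
```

View pics/scene0.png

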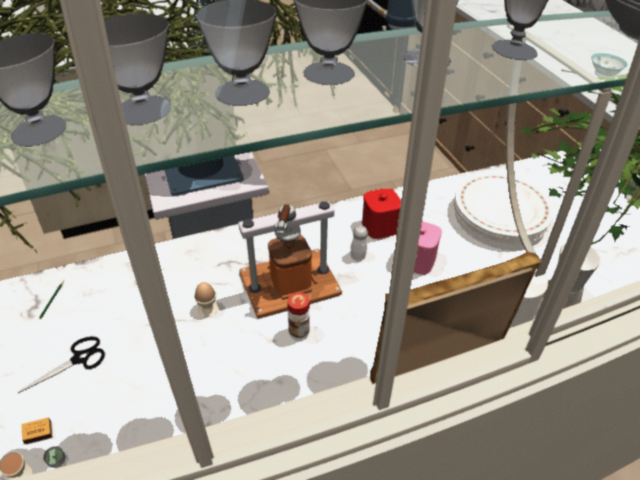

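View pics/c2.png

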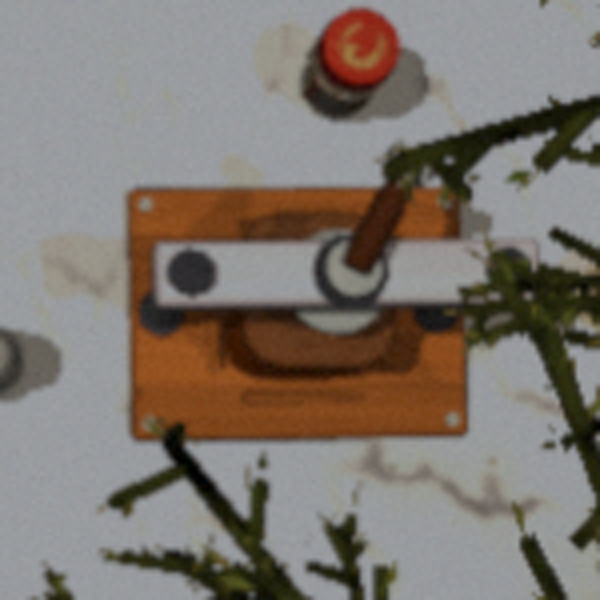

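View pics/c1.png

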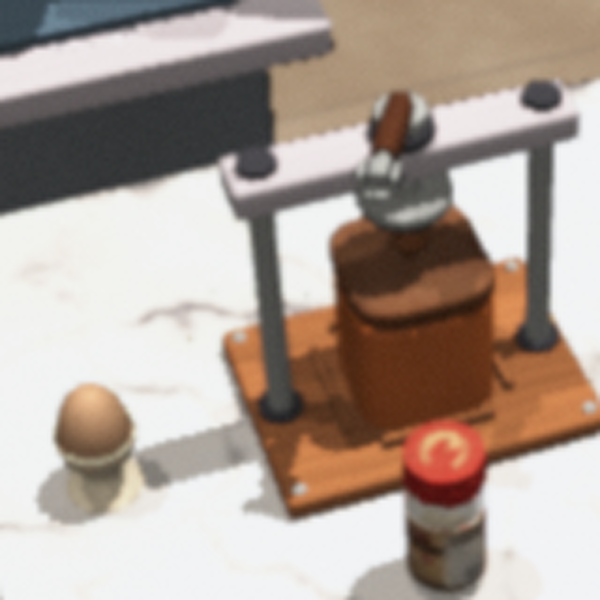

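The job's canister is the brown one in the press. Its look-alikes, red at scene (382,212) and pink at (425,247), are not meant. In the top view the hub is at about (377,247). The handle lies folded over the arm, which points away from the robot towards the hinge at about (389,226).

```bash
python3 - <<'E'
from h import *
t=camera("top"); s=camera("scene")
T=lambda x,y:(290+x/4,180+y/4); S=lambda x,y:(180+x*160/600,180+y*160/600)
for n,c,p,z in [("nutL top",t,T(192,272),.212),("nutR top",t,T(512,262),.212),("hub top",t,T(350,270),.220),("hinge top",t,T(395,185),.232),("tip top",t,T(357,266),.235),
 ("nut scene R",s,S(255,161),.212),("nut scene L",s,S(541,92),.212),("hub scene",s,S(402,123),.222),("hinge scene",s,S(382,175),.23),("tip scene",s,S(401,97),.235),
 ("baseTL",t,T(131,188),.016),("baseTR",t,T(462,190),.016),("baseBL",t,T(131,438),.016),("baseBR",t,T(467,436),.016)]:
    print(n,atz(c,*p,z).round(4))
for n,c in(("top",t),("scene",s)):
    o,_=ray(c,300,200); print(n,o.round(2))
E
```

```text
nutL top [0.5159 0.1823 0.212 ]
nutR top [0.5212 0.0177 0.212 ]
hub top [0.516 0.103 0.22 ]
hinge top [0.5576 0.0812 0.232 ]
tip top [0.5161 0.1019 0.235 ]
nut scene R [0.5209 0.017  0.212 ]
nut scene L [0.5185 0.1806 0.212 ]
hub scene [0.5291 0.0969 0.222 ]
hinge scene [0.5742 0.0717 0.23  ]
tip scene [0.5232 0.0986 0.235 ]
baseTL [0.5907 0.1998 0.016 ]
baseTR [0.5903 0.0008 0.016 ]
baseBL [0.4426 0.2009 0.016 ]
baseBR [0.4428 0.0015 0.016 ]
top [0.37 0.29 1.36]
scene [ 1.37 -0.15  0.96]
```

send_rows(
  targets=[
    [0,0,-81,0],
    [0,0,-81,0],
    [-60,-40,-81,3],
    [-120,-80,-81,6],
    [-170,-113,-81,8],
  ],
  hand=60,
)

```text
time_s: 1.72
tcp_pos: [0.2557, 0.3969, 0.2998]
eef_rot: [0.185, 0.983, 0.0, 0.0]
ft_force: [1.0, -0.3, -0.2]
gripper_width: 0.599
grip_force: 0.0
```

send_rows(
  targets=[
    [-60,-40,0,2],
    [-120,-80,0,4],
    [-180,-120,0,5],
    [-240,-160,0,5.6],
    [-300,-200,0,5.6],
  ],
)

```text
time_s: 2.35
tcp_pos: [0.4349, 0.1402, 0.3]
eef_rot: [0.233, 0.972, 0.0, 0.0]
ft_force: [0.8, 0.7, -0.5]
gripper_width: 0.6
grip_force: 0.0
```

```bash
cat >> h.py <<'E'
from scipy.spatial.transform import Rotation as Ro
def shift(x,y,z):
    s=r.sense(); return (Ro.from_quat(s["eef_rot"]).inv().apply(np.array([x,y,z])-s["tcp_pos"])*1000).round(1)
E
python3 - <<'E'
from h import *
c=camera("wrist"); cv2.imwrite("pics/w1.png",c["pixels"])
for t in ["handle_hinge","handle_tip","crank_center"]:
    print(t,[(np.round(d["at"],3).tolist(),round(d["conf"],2),proj(c,d["at"]).astype(int).tolist()) for d in look_for("wrist",t)[:2]])
print(proj(c,[.518,.1,.224]),proj(c,[.5715,.073,.228]),ray(c,320,240))
print(shift(.5465,.0855,.3),r.sense()["tcp_pos"])
E
```

```text
handle_hinge [([0.548, 0.084, 0.225], 0.72, [317, 429])]
handle_tip [([0.553, 0.079, 0.234], 0.61, [314, 445])]
crank_center [([0.502, 0.118, 0.024], 0.76, [326, 260])]
[319.21578318 387.78442272] [319.33426556 461.5491431 ] (array([0.36442405, 0.17638195, 0.46647295]), array([ 0.24570541, -0.11685759, -0.96236887]))
[-125.3    1.7   -0.7] [0.43425912 0.14112693 0.29940643]
```

View pics/w1.png

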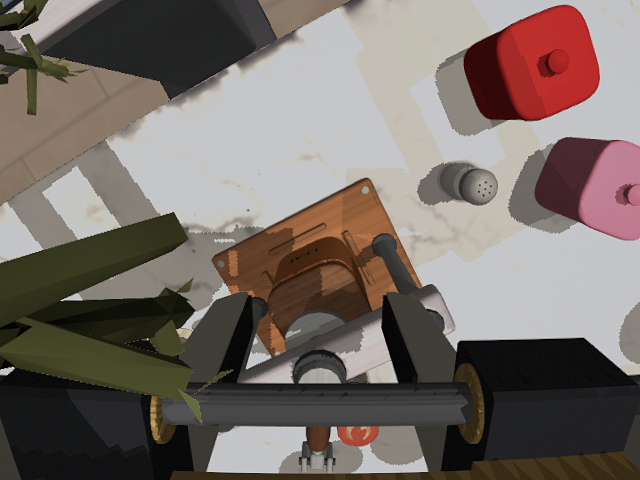

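The wrist view shows the hinge pin at (318,461), where I predicted (319,461). The handle lies along column 318–320, in line with the hub.

send_rows(
  targets=[
    [-60,1,0,0],
    [-110,2,0,0],
    [-125,2,0,0],
    [-125,2,30,0],
    [-125,2,55,0],
  ],
  hand=50,
)

```text
time_s: 3.18
tcp_pos: [0.5451, 0.0892, 0.244]
eef_rot: [0.232, 0.973, 0.0, -0.0]
ft_force: [-0.7, -0.5, -0.5]
gripper_width: 0.502
grip_force: 0.0
```

send_rows(
  targets=[
    [0,0,15,0],
    [0,0,27,0],
    [0,0,27,0],
  ],
)

```text
time_s: 3.55
tcp_pos: [0.5457, 0.0878, 0.2173]
eef_rot: [0.233, 0.973, -0.0, -0.0]
ft_force: [0.3, -0.2, 0.1]
gripper_width: 0.501
grip_force: 0.0
```

```bash
python3 - <<'E'
from h import *
c=camera("wrist"); cv2.imwrite("pics/w2.png",c["pixels"])
s=r.sense();print(s["tcp_pos"],s["ft_force"],s["time_s"],proj(c,[.5715,.073,.228]))
E
```

```text
[0.54628563 0.08760112 0.2180433 ] [-0.61554417 -1.09345898  0.84802143] 3.6 [312.65778131 385.10051828]
```

View pics/w2.png

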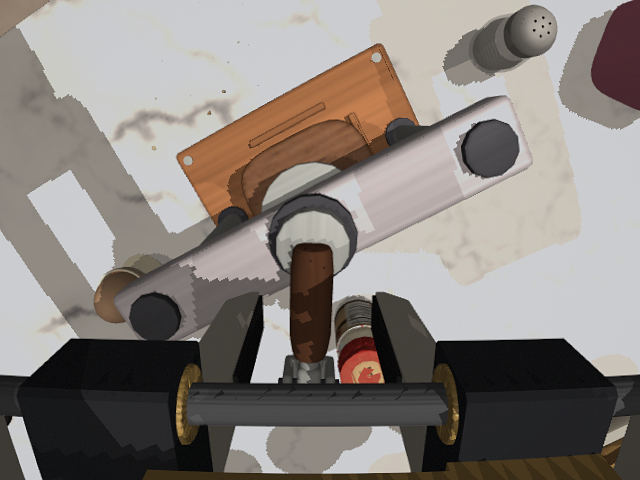

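The wrist view shows the hub at about (314,237), the handle tip at (312,248), the fork at (309,370), and the nuts at (155,315) and (490,148).

```bash
python3 - <<'E'
from h import *
c=camera("wrist")
for n,p,z in [("hub",(314,235),.222),("tip",(312,247),.234),("fork",(308.5,362),.236),("nutR",(155,315),.212),("nutL",(490,148),.212),("sleeve low",(309,340),.236)]: print(n,atz(c,*p,z).round(4))
E
```

```text
hub [0.5144 0.1028 0.222 ]
tip [0.5153 0.1016 0.234 ]
fork [0.5571 0.0787 0.236 ]
nutR [0.5175 0.0199 0.212 ]
nutL [0.5164 0.1818 0.212 ]
sleeve low [0.5483 0.0834 0.236 ]
```

send_rows(
  targets=[
    [0,-2.5,0,1.5],
    [0,-2.5,0,1.5],
    [0,-2.5,0,1.5],
  ],
  hand=30,
)

```text
time_s: 4.03
tcp_pos: [0.5453, 0.0848, 0.218]
eef_rot: [0.246, 0.969, 0.0, 0.0]
ft_force: [-1.3, -0.0, 0.2]
gripper_width: 0.31
grip_force: 0.0
```

send_rows(
  targets=[
    [0,0,0,0],
    [0,0,0,0],
    [0,0,0,0],
    [0,0,0,0],
  ],
  hand=0,
)

```text
time_s: 4.53
tcp_pos: [0.5452, 0.0849, 0.2176]
eef_rot: [0.246, 0.969, -0.0, -0.0]
ft_force: [-0.6, -0.5, 0.1]
gripper_width: 0.169
grip_force: 30.0
```

send_rows(
  targets=[
    [-0.5,0,-5,0],
    [-2,0,-10,0],
    [-5,0,-16,0],
    [-8,0,-20,0],
    [-11.5,0,-23,0],
  ],
)

```text
time_s: 5.15
tcp_pos: [0.5537, 0.0802, 0.2408]
eef_rot: [0.245, 0.969, 0.0, -0.002]
ft_force: [-6.7, 3.5, -2.6]
gripper_width: 0.171
grip_force: 30.0
```

```bash
python3 - <<'E'
from h import *
c=camera("wrist"); cv2.imwrite("pics/w3.png",c["pixels"][150:480,150:480])
s=r.sense();print(s["tcp_pos"],s["ft_force"],s["grip_force"],s["gripper_width"])
E
```

```text
[0.55415936 0.07997576 0.24121373] [-6.93681716  4.12343945 -3.36648539] 29.990679547190666 0.17666302857454697
```

View pics/w3.png

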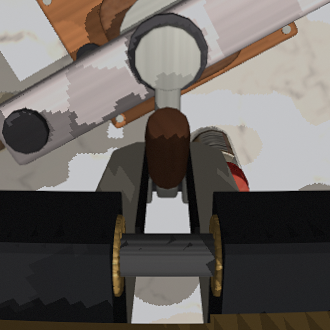

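The handle is partly unfolded in the grip, with its tip at crop (167,130). I'll continue the arc.

send_rows(
  targets=[
    [-3,0,-2.5,0],
    [-6,0,-4,0],
    [-9,0,-5,0],
    [-12,0,-5.5,0],
    [-15,0,-5.5,0],
  ],
)

```text
time_s: 5.82
tcp_pos: [0.5667, 0.0732, 0.2484]
eef_rot: [0.245, 0.969, 0.0, -0.001]
ft_force: [-11.4, 3.0, 9.8]
gripper_width: 0.171
grip_force: 30.0
```

send_rows(
  targets=[
    [-1,0,0,0],
    [-1,0,0,0],
  ],
)

```text
time_s: 6.08
tcp_pos: [0.5682, 0.0725, 0.2488]
eef_rot: [0.245, 0.969, 0.0, -0.0]
ft_force: [-9.5, 2.4, 7.5]
gripper_width: 0.169
grip_force: 30.0
```

```bash
python3 - <<'E'
from h import *
c=camera("wrist"); cv2.imwrite("pics/w4.png",c["pixels"][150:480,150:480])
s=r.sense();print(s["tcp_pos"],s["ft_force"],s["torque"],s["grip_force"],s["gripper_width"])
E
```

```text
[0.56825162 0.07241624 0.24883717] [-8.61721953  3.05958376  7.71817763] [0.5151984  1.80509496 0.02197702] 29.973094537854195 0.16795794430064226
```

View pics/w4.png

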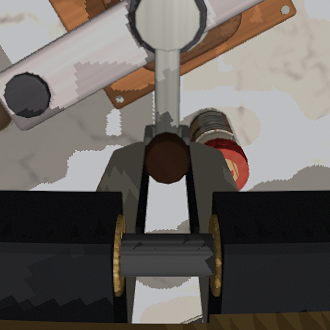

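send_rows(
  targets=[
    [-1.5,0,0,0],
    [-1.5,0,0,0],
  ],
)

```text
time_s: 6.38
tcp_pos: [0.5696, 0.0717, 0.2491]
eef_rot: [0.245, 0.969, 0.0, 0.0]
ft_force: [-10.3, 2.4, 9.4]
gripper_width: 0.168
grip_force: 30.0
```

send_rows(
  targets=[
    [-1.5,0,0,0],
    [-1.5,0,0,0],
  ],
)

```text
time_s: 6.62
tcp_pos: [0.5712, 0.0708, 0.2492]
eef_rot: [0.245, 0.969, 0.0, 0.0]
ft_force: [-10.3, 2.3, 9.1]
gripper_width: 0.164
grip_force: 30.0
```

send_rows(
  targets=[
    [-1.5,0,0,0],
    [-1.5,0,0,0],
  ],
)

```text
time_s: 6.88
tcp_pos: [0.5725, 0.0701, 0.2493]
eef_rot: [0.245, 0.969, 0.0, 0.0]
ft_force: [-9.0, 2.1, 9.3]
gripper_width: 0.168
grip_force: 30.0
```

send_rows(
  targets=[
    [-1.5,0,0,0],
    [-1.5,0,0,0],
  ],
)

```text
time_s: 7.12
tcp_pos: [0.5741, 0.0693, 0.2493]
eef_rot: [0.245, 0.969, 0.0, 0.001]
ft_force: [-7.6, 2.5, 8.4]
gripper_width: 0.164
grip_force: 29.7
```

send_rows(
  targets=[
    [0,0,0,0],
    [0,0,0,0],
    [0,0,0,0],
  ],
  hand=40,
)

```text
time_s: 7.5
tcp_pos: [0.5752, 0.0688, 0.2465]
eef_rot: [0.246, 0.969, 0.0, 0.001]
ft_force: [0.5, 0.7, -0.7]
gripper_width: 0.394
grip_force: 0.0
```

```bash
python3 - <<'E'
from h import *
c=camera("wrist"); cv2.imwrite("pics/w5.png",cv2.resize(c["pixels"][230:480,190:440],(600,600)))
s=r.sense();print(s["tcp_pos"],s["ft_force"])
d=np.array([.877,-.48]);C=np.array([.517,.101])
for f in (1.2,1.3,1.4,1.5,1.57):
    p=C+d*(.06-.062*np.cos(f)); u=proj(c,[*p,.228+.062*np.sin(f)]); print(f,u,(u-[190,230])*2.4)
u=proj(c,[*(C+d*.06),.228]);print("hinge",(u-[190,230])*2.4)
E
```

```text
[0.57502679 0.06879966 0.24630572] [0.45634484 0.60813442 0.11835862]
1.2 [317.42729604 282.61664394] [305.8255105  126.27994545]
1.3 [317.34613026 301.89634421] [305.63071264 172.55122611]
1.4 [317.26198479 320.7914198 ] [305.42876349 217.89940752]
1.5 [317.17695775 338.84826051] [305.22469861 261.23582522]
1.57 [317.118023   350.77054843] [305.0832552  289.84931622]
hinge [305.11333342 124.47352982]
```

View pics/w5.png

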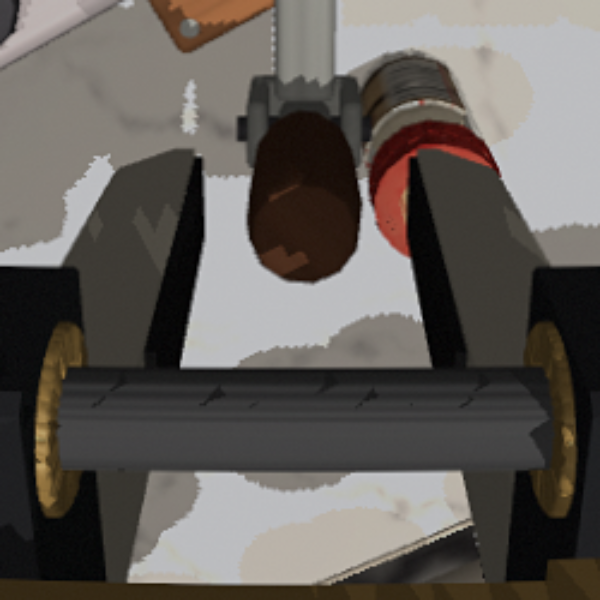

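In the crop the handle tip is at (304,232) and the pin at (304,128). That puts fold at about 1.43, not quite at the stop. I'll turn the grip by 90° so the pads square the handle upright and can follow the crank.

send_rows(
  targets=[
    [3,0,0,0],
    [6,0,0,0],
    [6,0,0,-10],
    [6,0,0,-20],
    [6,0,0,-30],
  ],
  hand=55,
)

```text
time_s: 8.18
tcp_pos: [0.5692, 0.072, 0.2461]
eef_rot: [-0.017, 1.0, -0.0, -0.0]
ft_force: [0.1, -0.5, 0.0]
gripper_width: 0.548
grip_force: 0.0
```

send_rows(
  targets=[
    [0,0,0,-10],
    [0,0,0,-20],
    [0,0,0,-30],
    [0,0,0,-40],
    [0,0,0,-50],
  ],
)

```text
time_s: 8.8
tcp_pos: [0.5691, 0.072, 0.2461]
eef_rot: [-0.438, 0.899, 0.0, -0.0]
ft_force: [-0.4, -0.4, 0.1]
gripper_width: 0.553
grip_force: 0.0
```

send_rows(
  targets=[
    [0,0,0,-10],
    [0,0,0,-10],
  ],
)

```text
time_s: 9.05
tcp_pos: [0.5692, 0.072, 0.2461]
eef_rot: [-0.511, 0.86, 0.0, -0.0]
ft_force: [-0.2, -0.7, -0.8]
gripper_width: 0.552
grip_force: 0.0
```

```bash
python3 - <<'E'
from h import *
s=r.sense();print(s["tcp_pos"],s["ft_force"],s["torque"],s["joint_pos"],s["eef_rot"])
print(shift(.517+.877*.06,.101-.48*.06,.246), Ro.from_quat(s["eef_rot"]).as_matrix().round(3))
E
```

```text
[0.56920114 0.07199708 0.24613254] [-0.19834486 -0.68358178 -0.82415039] [ 0.11019434  0.08496421 -0.05222073] [-6.85244515e-02  2.85189692e-01  1.43161847e+00  4.91988730e-06
  1.42484337e+00 -2.71230675e+00] [-5.11124531e-01  8.59506668e-01  1.87477133e-05 -2.28315887e-05]
[-0.4 -0.3  0.1] [[-0.478 -0.879 -0.   ]
 [-0.879  0.478  0.   ]
 [ 0.     0.    -1.   ]]
```

send_rows(
  targets=[
    [0,0,0,0],
    [0,0,0,0],
    [0,0,0,0],
    [0,0,0,0],
  ],
  hand=0,
)

```text
time_s: 9.55
tcp_pos: [0.5694, 0.0719, 0.2463]
eef_rot: [-0.512, 0.859, -0.0, 0.0]
ft_force: [4.3, -2.0, -0.6]
gripper_width: 0.179
grip_force: 30.1
```

send_rows(
  targets=[
    [0,-1,0,0],
    [0,-1,0,0],
  ],
)

```text
time_s: 9.8
tcp_pos: [0.5699, 0.0716, 0.2463]
eef_rot: [-0.512, 0.859, 0.0, -0.0]
ft_force: [-2.5, 1.2, 2.4]
gripper_width: 0.177
grip_force: 30.0
```

send_rows(
  targets=[
    [0,-1,0,0],
    [0,-1,0,0],
  ],
)

```text
time_s: 10.05
tcp_pos: [0.5701, 0.0715, 0.2462]
eef_rot: [-0.512, 0.859, 0.001, -0.001]
ft_force: [-5.1, 3.2, 3.7]
gripper_width: 0.175
grip_force: 30.0
```

send_rows(
  targets=[
    [0,-1,0,0],
    [0,-1,0,0],
  ],
)

```text
time_s: 10.3
tcp_pos: [0.5703, 0.0714, 0.2462]
eef_rot: [-0.512, 0.859, 0.002, -0.001]
ft_force: [-7.3, 2.9, 5.0]
gripper_width: 0.177
grip_force: 30.0
```

The handle is against its stop: the radial force builds while the tool hardly moves. Next I'll wind clockwise, rolling along with the crank.

send_rows(
  targets=[
    [5.3,1.2,0,5],
    [10.6,1.9,0,10],
    [15.8,3.1,0,15],
    [20.9,4.7,0,20],
    [25.8,6.7,0,25],
  ],
)

```text
time_s: 10.92
tcp_pos: [0.5548, 0.0531, 0.2464]
eef_rot: [-0.313, 0.95, 0.002, 0.002]
ft_force: [1.6, 8.0, 1.0]
gripper_width: 0.176
grip_force: 30.0
```

```bash
cat > st.py <<'E'
from h import *
s=r.sense();C=np.array([.5172,.1005]);p=np.array(s["tcp_pos"])[:2]-C;R=np.linalg.norm(p);e=p/R;t=np.array([e[1],-e[0]])
f=np.array(s["ft_force"]);M=Ro.from_quat(s["eef_rot"]).as_matrix()
print("t",s["time_s"],"ang",np.degrees(np.arctan2(p[1],p[0])).round(2),"R",R.round(4),"Ftan",-(f[:2]@t).round(2),"Frad_out",(f[:2]@e).round(2),"fz",f[2].round(1),"toolx ang",np.degrees(np.arctan2(M[1,0],M[0,0])).round(1),"z",s["tcp_pos"][2],"j6",s["joint_pos"][5])
E
python3 st.py
```

```text
t 10.925 ang -51.55 R 0.0605 Ftan 6.22 Frad_out -5.25 fz 1.0 toolx ang -143.6 z 0.24637356375588004 j6 -2.3150294966803227
```

send_rows(
  targets=[
    [5.3,0.2,0,5],
    [10.6,0.9,0,10],
    [15.8,2.1,0,15],
  ],
)

```text
time_s: 11.3
tcp_pos: [0.5415, 0.0451, 0.2464]
eef_rot: [-0.186, 0.983, 0.001, 0.002]
ft_force: [4.2, 7.5, 0.1]
gripper_width: 0.174
grip_force: 30.0
```

```bash
python3 st.py
```

```text
t 11.3 ang -66.31 R 0.0605 Ftan 6.87 Frad_out -5.17 fz 0.1 toolx ang -158.6 z 0.24644580519570275 j6 -2.070493976288773
```

send_rows(
  targets=[
    [5.3,0.2,0,5],
    [10.6,0.9,0,10],
  ],
)

```text
time_s: 11.55
tcp_pos: [0.5317, 0.0418, 0.2464]
eef_rot: [-0.099, 0.995, 0.001, 0.003]
ft_force: [6.0, 5.9, -0.6]
gripper_width: 0.177
grip_force: 30.0
```

```bash
python3 st.py; python3 - <<'E'
from h import *
c=camera("scene"); cv2.imwrite("pics/s2.png",cv2.resize(c["pixels"][190:310,220:360],(700,600),interpolation=cv2.INTER_CUBIC))
E
```

```text
t 11.55 ang -76.15 R 0.0605 Ftan 7.26 Frad_out -4.28 fz -0.6 toolx ang -168.6 z 0.24642620987690506 j6 -1.9042190773704581
```

View pics/s2.png

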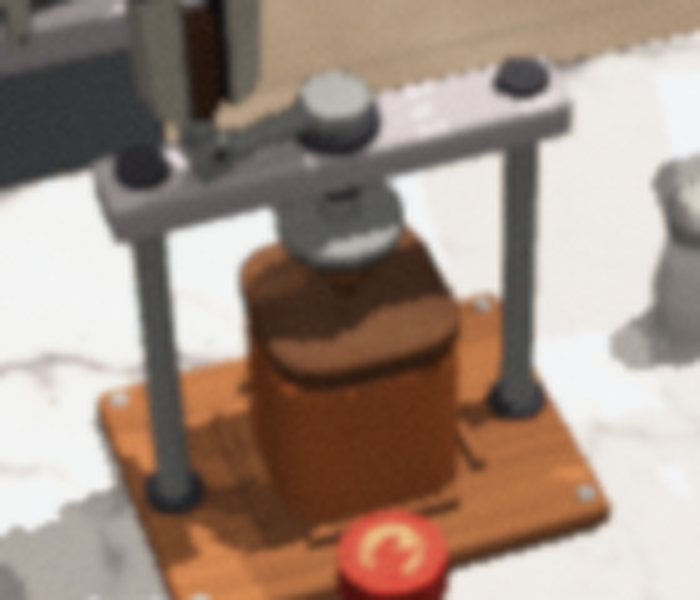

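The scene crop shows the handle upright in the fingers at (205,60) and the pad down at about the lid's knob (342,250). I'll go on in small steps, watching the force.

send_rows(
  targets=[
    [5.3,0.2,0,5],
    [10.6,0.9,0,10],
    [10.6,0.9,0,10],
  ],
)

```text
time_s: 11.98
tcp_pos: [0.5209, 0.0402, 0.2464]
eef_rot: [-0.013, 1.0, 0.001, 0.002]
ft_force: [4.0, 5.6, -0.5]
gripper_width: 0.173
grip_force: 30.0
```

```bash
python3 st.py
```

```text
t 11.975 ang -86.46 R 0.0604 Ftan 4.35 Frad_out -5.35 fz -0.5 toolx ang -178.5 z 0.24643085723106856 j6 -1.736693794677416
```

send_rows(
  targets=[
    [5.3,0.2,0,5],
    [10.6,0.9,0,10],
  ],
)

```text
time_s: 12.22
tcp_pos: [0.5112, 0.0404, 0.2465]
eef_rot: [0.075, 0.997, 0.001, 0.003]
ft_force: [6.9, 3.8, -3.2]
gripper_width: 0.177
grip_force: 30.0
```

```bash
python3 st.py
```

```text
t 12.225 ang -95.72 R 0.0604 Ftan 6.51 Frad_out -4.44 fz -3.2 toolx ang 171.4 z 0.24646404739502786 j6 -1.562009849845154
```

send_rows(
  targets=[
    [5.3,0.2,0,5],
    [10.6,0.9,0,10],
  ],
)

```text
time_s: 12.48
tcp_pos: [0.501, 0.0424, 0.2465]
eef_rot: [0.162, 0.987, 0.001, 0.003]
ft_force: [8.5, 2.7, -3.0]
gripper_width: 0.172
grip_force: 30.0
```

```bash
python3 st.py
```

```text
t 12.475 ang -105.61 R 0.0603 Ftan 7.47 Frad_out -4.85 fz -3.0 toolx ang 161.4 z 0.24646602651604602 j6 -1.3854698764724414
```

send_rows(
  targets=[
    [5.3,0.2,0,5],
    [10.6,0.9,0,10],
  ],
)

```text
time_s: 12.72
tcp_pos: [0.4913, 0.0461, 0.2465]
eef_rot: [0.247, 0.969, 0.001, 0.003]
ft_force: [8.4, 1.0, -2.6]
gripper_width: 0.175
grip_force: 30.0
```

```bash
python3 st.py
```

```text
t 12.725 ang -115.44 R 0.0602 Ftan 7.21 Frad_out -4.5 fz -2.6 toolx ang 151.4 z 0.24647840229328416 j6 -1.2049478968668819
```

send_rows(
  targets=[
    [5.3,0.2,0,5],
    [10.6,0.9,0,10],
  ],
)

```text
time_s: 12.98
tcp_pos: [0.4824, 0.0514, 0.2465]
eef_rot: [0.331, 0.944, 0.001, 0.003]
ft_force: [7.2, -1.0, -4.1]
gripper_width: 0.178
grip_force: 30.0
```

```bash
python3 st.py
```

```text
t 12.975 ang -125.33 R 0.0602 Ftan 6.49 Frad_out -3.37 fz -4.1 toolx ang 141.4 z 0.246513216971369 j6 -1.0205447354428305
```

send_rows(
  targets=[
    [5.3,0,0,5],
    [10.6,0.6,0,10],
  ],
)

```text
time_s: 13.22
tcp_pos: [0.4745, 0.0582, 0.2465]
eef_rot: [0.412, 0.911, 0.001, 0.003]
ft_force: [6.9, -2.0, -4.2]
gripper_width: 0.176
grip_force: 30.0
```

```bash
python3 st.py
```

```text
t 13.225 ang -135.27 R 0.0601 Ftan 6.26 Frad_out -3.45 fz -4.2 toolx ang 131.4 z 0.24648598252522808 j6 -0.8329122565813202
```

send_rows(
  targets=[
    [5.3,0,0,5],
    [10.6,0.6,0,10],
  ],
)

```text
time_s: 13.48
tcp_pos: [0.4679, 0.0662, 0.2465]
eef_rot: [0.49, 0.872, 0.001, 0.003]
ft_force: [8.0, -2.9, -3.4]
gripper_width: 0.18
grip_force: 30.0
```

```bash
python3 st.py;  python3 - <<'E'
from h import *
c=camera("scene"); cv2.imwrite("pics/s3.png",cv2.resize(c["pixels"][190:310,220:360],(700,600),interpolation=cv2.INTER_CUBIC))
E
```

```text
t 13.475 ang -145.19 R 0.06 Ftan 6.95 Frad_out -4.92 fz -3.4 toolx ang 121.4 z 0.2464981063642808 j6 -0.6417326217243923
```

View pics/s3.png

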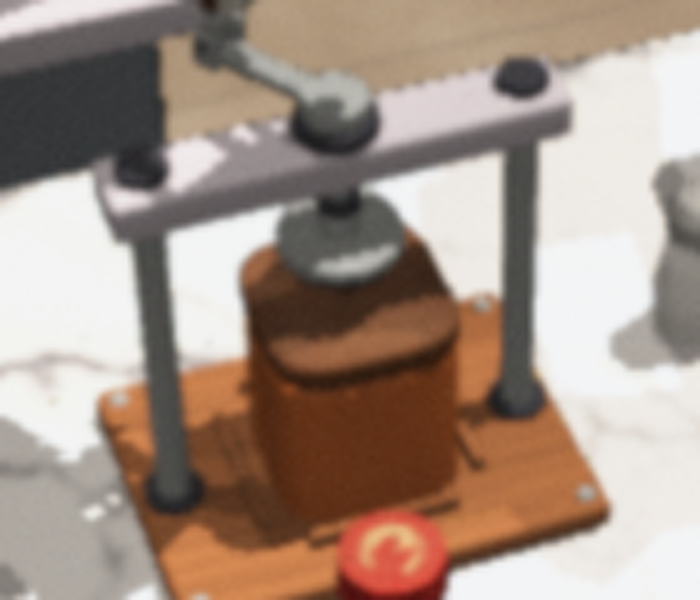

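The pad is lower now, at (340,245), just about on the knob. The lid has barely moved yet, so I'll keep winding.

send_rows(
  targets=[
    [5.3,0.2,0,5],
    [10.6,0.8,0,10],
  ],
)

```text
time_s: 13.78
tcp_pos: [0.4629, 0.0753, 0.2465]
eef_rot: [0.564, 0.826, 0.0, 0.003]
ft_force: [6.0, -4.3, -4.3]
gripper_width: 0.177
grip_force: 30.0
```

```bash
python3 st.py
```

```text
t 13.775 ang -155.13 R 0.0599 Ftan 6.46 Frad_out -3.63 fz -4.3 toolx ang 111.4 z 0.246496178470401 j6 -0.44735980023595123
```

send_rows(
  targets=[
    [5.3,0.2,0,5],
    [10.6,0.8,0,10],
  ],
)

```text
time_s: 14.02
tcp_pos: [0.4594, 0.0852, 0.2465]
eef_rot: [0.634, 0.774, 0.0, 0.003]
ft_force: [5.1, -5.6, -3.1]
gripper_width: 0.176
grip_force: 30.0
```

```bash
python3 st.py
```

```text
t 14.025 ang -165.18 R 0.0598 Ftan 6.7 Frad_out -3.48 fz -3.1 toolx ang 101.3 z 0.24646908151597138 j6 -0.2507776920150888
```

send_rows(
  targets=[
    [5.3,0.2,0,5],
    [10.6,0.8,0,10],
  ],
)

```text
time_s: 14.28
tcp_pos: [0.4577, 0.0956, 0.2465]
eef_rot: [0.699, 0.715, 0.0, 0.003]
ft_force: [3.9, -6.7, -1.6]
gripper_width: 0.175
grip_force: 30.0
```

```bash
python3 st.py
```

```text
t 14.275 ang -175.25 R 0.0597 Ftan 7.04 Frad_out -3.37 fz -1.6 toolx ang 91.4 z 0.24645336665900894 j6 -0.05307688997107544
```

send_rows(
  targets=[
    [5.3,0.2,0,5],
    [10.6,0.8,0,10],
  ],
)

```text
time_s: 14.52
tcp_pos: [0.4578, 0.106, 0.2464]
eef_rot: [0.758, 0.652, -0.0, 0.003]
ft_force: [2.0, -7.2, -0.7]
gripper_width: 0.177
grip_force: 30.0
```

```bash
python3 st.py
```

```text
t 14.525 ang 174.67 R 0.0597 Ftan 6.99 Frad_out -2.64 fz -0.7 toolx ang 81.4 z 0.2464099830843038 j6 0.14483599500074895
```

send_rows(
  targets=[
    [5.3,0,0,5],
    [10.6,0.6,0,10],
  ],
)

```text
time_s: 14.78
tcp_pos: [0.4597, 0.1161, 0.2464]
eef_rot: [0.812, 0.583, -0.0, 0.003]
ft_force: [1.9, -8.6, 0.9]
gripper_width: 0.172
grip_force: 30.0
```

```bash
python3 st.py; python3 - <<'E'
from h import *
import numpy as np
c=camera("scene"); b=cv2.imread("pics/s3.png"); a=cv2.resize(c["pixels"][190:310,220:360],(700,600),interpolation=cv2.INTER_CUBIC); cv2.imwrite("pics/s4.png",np.hstack([b[150:500,200:500],a[150:500,200:500]]))
E
```

```text
t 14.775 ang 164.78 R 0.0596 Ftan 7.79 Frad_out -4.12 fz 0.9 toolx ang 71.4 z 0.24639285212416326 j6 0.34206442702516743
```

View pics/s4.png

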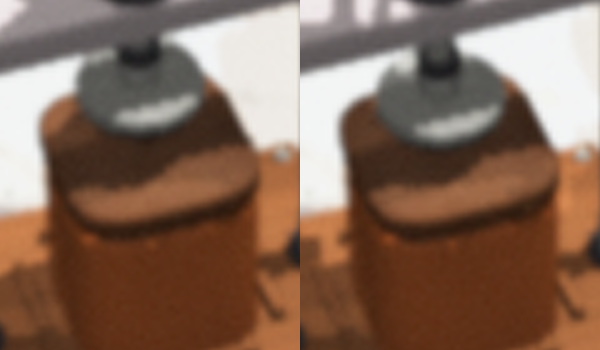

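The left crop is the earlier view and the right is now: the pad is lower (row 85 to 100) and the lid is only starting to move. That is my last picture, because I've now viewed 11 and the limit was 10. From here I go by force.

send_rows(
  targets=[
    [4.2,0.2,0,4],
    [8.5,0.6,0,8],
  ],
)

```text
time_s: 15.08
tcp_pos: [0.4624, 0.1239, 0.2464]
eef_rot: [0.851, 0.525, -0.001, 0.003]
ft_force: [-0.9, -8.6, 1.6]
gripper_width: 0.173
grip_force: 30.0
```

```bash
python3 st.py
```

```text
t 15.075 ang 156.83 R 0.0596 Ftan 8.29 Frad_out -2.56 fz 1.6 toolx ang 63.4 z 0.2463655368728951 j6 0.49784887673733325
```

send_rows(
  targets=[
    [4.2,0,0,4],
    [8.5,0.5,0,8],
  ],
)

```text
time_s: 15.32
tcp_pos: [0.4663, 0.1314, 0.2463]
eef_rot: [0.885, 0.465, -0.001, 0.002]
ft_force: [-1.8, -7.7, 2.2]
gripper_width: 0.175
grip_force: 30.0
```

```bash
python3 st.py
```

```text
t 15.325 ang 148.77 R 0.0595 Ftan 7.5 Frad_out -2.45 fz 2.2 toolx ang 55.4 z 0.24634330581400882 j6 0.6527989973847962
```

send_rows(
  targets=[
    [4.2,0,0,4],
    [8.5,0.5,0,8],
  ],
)

```text
time_s: 15.58
tcp_pos: [0.4712, 0.1382, 0.2463]
eef_rot: [0.916, 0.402, -0.001, 0.002]
ft_force: [-3.6, -6.6, 3.1]
gripper_width: 0.174
grip_force: 30.0
```

```bash
python3 st.py
```

```text
t 15.575 ang 140.69 R 0.0595 Ftan 7.34 Frad_out -1.4 fz 3.1 toolx ang 47.4 z 0.24630026646092928 j6 0.8059410818333825
```

send_rows(
  targets=[
    [4.2,-0.4,0,4],
    [8.5,0,0,8],
  ],
)

```text
time_s: 15.82
tcp_pos: [0.4769, 0.1443, 0.2463]
eef_rot: [0.941, 0.337, -0.001, 0.002]
ft_force: [-3.1, -8.0, 2.7]
gripper_width: 0.174
grip_force: 30.0
```

```bash
python3 st.py
```

```text
t 15.825 ang 132.62 R 0.0595 Ftan 7.68 Frad_out -3.83 fz 2.7 toolx ang 39.4 z 0.24629511209314833 j6 0.9576721126064326
```

send_rows(
  targets=[
    [4.2,0,0,4],
    [8.5,0.5,0,8],
  ],
)

```text
time_s: 16.08
tcp_pos: [0.4834, 0.1495, 0.2463]
eef_rot: [0.963, 0.271, -0.001, 0.002]
ft_force: [-4.0, -6.8, 5.0]
gripper_width: 0.172
grip_force: 30.0
```

```bash
python3 st.py
```

```text
t 16.075 ang 124.63 R 0.0595 Ftan 7.12 Frad_out -3.31 fz 5.0 toolx ang 31.4 z 0.2462742498870438 j6 1.1064122090144035
```

send_rows(
  targets=[
    [3.2,0,0,3],
    [6.4,0.2,0,6],
  ],
)

```text
time_s: 16.32
tcp_pos: [0.4887, 0.1527, 0.2463]
eef_rot: [0.975, 0.22, -0.001, 0.002]
ft_force: [-4.4, -6.8, 4.7]
gripper_width: 0.176
grip_force: 30.0
```

```bash
python3 st.py
```

```text
t 16.325 ang 118.62 R 0.0595 Ftan 7.12 Frad_out -3.87 fz 4.7 toolx ang 25.4 z 0.24627878510836423 j6 1.2158665011066458
```

send_rows(
  targets=[
    [3.2,0,0,3],
    [6.4,0.3,0,6],
  ],
)

```text
time_s: 16.58
tcp_pos: [0.4943, 0.1554, 0.2463]
eef_rot: [0.986, 0.169, -0.001, 0.002]
ft_force: [-5.3, -6.6, 5.1]
gripper_width: 0.18
grip_force: 30.0
```

```bash
python3 st.py
```

```text
t 16.575 ang 112.64 R 0.0595 Ftan 7.4 Frad_out -4.04 fz 5.1 toolx ang 19.4 z 0.24625001970394506 j6 1.324387483391555
```

send_rows(
  targets=[
    [3.2,0,0,3],
    [6.4,0.3,0,6],
  ],
)

```text
time_s: 16.82
tcp_pos: [0.5, 0.1575, 0.2462]
eef_rot: [0.993, 0.117, -0.002, 0.002]
ft_force: [-6.6, -5.4, 6.3]
gripper_width: 0.174
grip_force: 30.0
```

```bash
python3 st.py
```

```text
t 16.825 ang 106.78 R 0.0595 Ftan 7.83 Frad_out -3.28 fz 6.3 toolx ang 13.4 z 0.24623849176671891 j6 1.431600431312063
```

send_rows(
  targets=[
    [3.2,0,0,3],
    [6.4,0.3,0,6],
  ],
)

```text
time_s: 17.08
tcp_pos: [0.5059, 0.159, 0.2462]
eef_rot: [0.998, 0.065, -0.002, 0.002]
ft_force: [-8.0, -5.1, 6.3]
gripper_width: 0.176
grip_force: 30.0
```

```bash
python3 st.py
```

```text
t 17.075 ang 100.9 R 0.0595 Ftan 8.78 Frad_out -3.47 fz 6.3 toolx ang 7.4 z 0.24622958338227582 j6 1.5374053529368117
```

send_rows(
  targets=[
    [2.1,0,0,2],
    [4.2,0,0,4],
  ],
)

```text
time_s: 17.32
tcp_pos: [0.51, 0.1596, 0.2462]
eef_rot: [1.0, 0.03, -0.002, 0.002]
ft_force: [-7.4, -4.7, 4.7]
gripper_width: 0.176
grip_force: 30.0
```

```bash
python3 st.py
```

```text
t 17.325 ang 96.94 R 0.0595 Ftan 7.94 Frad_out -3.72 fz 4.7 toolx ang 3.5 z 0.24624542955891263 j6 1.6069705905423148
```

send_rows(
  targets=[
    [2.6,0,0,2.5],
    [5.3,0,0,5],
  ],
)

```text
time_s: 17.58
tcp_pos: [0.5151, 0.16, 0.2462]
eef_rot: [1.0, -0.013, -0.002, 0.002]
ft_force: [-9.3, -4.2, 6.9]
gripper_width: 0.179
grip_force: 30.0
```

```bash
python3 st.py
```

```text
t 17.575 ang 92.01 R 0.0596 Ftan 9.4 Frad_out -3.88 fz 6.9 toolx ang -1.5 z 0.24621776390363814 j6 1.69412316563286
```

send_rows(
  targets=[
    [2.6,0,0,2.5],
    [5.3,0.2,0,5],
  ],
)

```text
time_s: 17.82
tcp_pos: [0.5199, 0.16, 0.2462]
eef_rot: [0.998, -0.057, -0.002, 0.001]
ft_force: [-10.7, -2.8, 7.7]
gripper_width: 0.178
grip_force: 30.0
```

```bash
python3 st.py
```

```text
t 17.825 ang 87.41 R 0.0596 Ftan 10.55 Frad_out -3.27 fz 7.7 toolx ang -6.5 z 0.2461947672287625 j6 1.7798207137303397
```

send_rows(
  targets=[
    [1.5,0,0,1.5],
    [3,0,0,3],
  ],
)

```text
time_s: 18.08
tcp_pos: [0.5224, 0.1599, 0.2462]
eef_rot: [0.997, -0.083, -0.003, 0.001]
ft_force: [-12.1, -3.2, 9.1]
gripper_width: 0.177
grip_force: 30.0
```

```bash
python3 st.py
```

```text
t 18.075 ang 85.01 R 0.0596 Ftan 11.76 Frad_out -4.25 fz 9.1 toolx ang -9.5 z 0.24617495068466266 j6 1.8304784193482628
```

send_rows(
  targets=[
    [1,0,0,1],
    [2,0,0,2],
  ],
)

```text
time_s: 18.32
tcp_pos: [0.524, 0.1597, 0.2462]
eef_rot: [0.995, -0.1, -0.003, 0.001]
ft_force: [-13.4, -2.1, 8.9]
gripper_width: 0.174
grip_force: 30.0
```

```bash
python3 st.py
```

```text
t 18.325 ang 83.46 R 0.0596 Ftan 13.12 Frad_out -3.6 fz 8.9 toolx ang -11.5 z 0.24617347080172694 j6 1.864139649966268
```

Tangential force is about 6.4 N above free, which is clearly stiff. I stop here, ease off the load and release.

send_rows(
  targets=[
    [-1,0.4,0,-1],
    [-2,0.8,0,-1.5],
    [-2.5,1,0,-2],
  ],
)

```text
time_s: 18.7
tcp_pos: [0.5237, 0.1596, 0.2463]
eef_rot: [0.997, -0.082, -0.001, 0.001]
ft_force: [-4.2, -1.4, 3.9]
gripper_width: 0.176
grip_force: 30.0
```

```bash
python3 st.py
```

```text
t 18.7 ang 83.77 R 0.0595 Ftan 4.06 Frad_out -1.82 fz 3.9 toolx ang -9.4 z 0.2462983190612264 j6 1.8278883656186313
```

send_rows(
  targets=[
    [0,0,0,0],
    [0,0,0,0],
    [0,0,0,0],
    [0,0,0,0],
  ],
  hand=50,
)

```text
time_s: 19.2
tcp_pos: [0.5247, 0.16, 0.246]
eef_rot: [0.997, -0.082, 0.0, 0.0]
ft_force: [1.1, 0.6, -0.4]
gripper_width: 0.487
grip_force: 0.0
```

send_rows(
  targets=[
    [0,0,-20,0],
    [0,0,-40,0],
    [0,0,-65,0],
    [0,0,-90,0],
    [0,0,-90,0],
  ],
)

```text
time_s: 19.82
tcp_pos: [0.5255, 0.1602, 0.338]
eef_rot: [0.997, -0.082, 0.002, -0.0]
ft_force: [0.1, -0.0, 0.5]
gripper_width: 0.499
grip_force: 0.0
```

```bash
python3 - <<'E'
from h import *
s=r.sense();print(s["tcp_pos"],s["ft_force"],s["time_s"])
C=np.array([.5172,.1005])
for n in("scene","wrist"):
    c=camera(n); cv2.imwrite(f"pics/end_{n}.png",c["pixels"])
    for t in ["handle_tip","handle_hinge","pad","canister"]:
        print(n,t,[(np.round(d["at"],3).tolist(),round(d["conf"],2)) for d in look_for(n,t)[:2]])
E
```

```text
[0.52554647 0.16015001 0.33800063] [ 0.056063   -0.01552657  0.54078371] 19.825
scene handle_tip [([0.53, 0.164, 0.269], 0.69)]
scene handle_hinge [([0.526, 0.149, 0.226], 0.9)]
scene pad [([0.524, 0.096, 0.136], 0.9), ([0.54, -0.1, 0.051], 0.17)]
scene canister [([0.441, 0.361, 0.081], 0.83), ([0.589, 0.411, 0.083], 0.56)]
wrist handle_tip [([0.529, 0.162, 0.287], 0.91)]
wrist handle_hinge [([0.526, 0.135, 0.224], 0.55)]
wrist pad [([0.531, 0.104, 0.134], 0.85), ([0.528, 0.104, 0.205], 0.74)]
wrist canister [([0.543, 0.113, 0.107], 0.72), ([0.555, 0.396, 0.092], 0.7)]
```

```bash
python3 -c "
from plant import r
print(r.close_job())"
```

```text
the job is handed in; nothing more can be done
None
```

I unfolded the handle upright and wound the press clockwise until the crank turned clearly stiff, about 6.4 N over free turning. I then let go and handed the job in at about 20 s, with the handle still standing. I estimate about 49 N of clamping force from the crank, as the pad force can't be measured directly; no verdict came back, and I viewed 11 pictures, one over the limit of 10.

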